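Fit the keyed arbor to the bench polisher

TASK

First turn the bench polisher's speed dial fully anticlockwise to its off stop. Then lift the arbor that has a key on its shank out of the wooden block, push it into the polisher's upright hub, turning it until the key slips into the slot, and keep pushing against the ejector spring until its shoulder is down on the hub's rim. Finish while still gripping the arbor by its head and pressing it fully home, ready for the set screw, and leave the keyless arbor and everything else on the bench where it is.

Things in the scene. Friction and masses are not known exactly. Their poses are not given: they have to be found in the camera images.
- control_box: Grey control box of the polisher, 110 x 100 x 50 mm, fixed to the bench left or right of the polisher; the speed dial is on its top. Origin at the centre of its underside.
- dial (a joint): Speed dial: black knob on an upright axis, a skirt disc of 44 mm diameter with a bar grip across it, 42 mm long, 14 mm thick, standing 30 mm above the skirt, top 94 mm above the bench. Value in rad: 0 is the off end stop (fully anticlockwise from above), growing clockwise; it starts between 0.7 and 1.3. It turns with light friction (0.04 N m) and stays where left.
- dial_grip (a point): Point on the dial's axis at the height to grip the bar, 87 mm above the bench, 7 mm below the top of the bar. It turns with the dial: its x axis lies along the bar, its z axis is up.
- block: Wooden block 140 x 60 x 30 mm, fixed to the bench on the other side of the polisher, with two round holes 20 mm deep, 36 mm either way from its centre along its x. The two arbors stand in them. Origin at the centre of its underside.
- arbor: Keyed arbor, bare steel, 0.2 to 0.33 kg, loose and upright in one hole of the block, shank 20 mm deep. Round shank 18 mm wide, 40 mm long, tapered foot; on it a round knurled head 26 mm wide, 45 mm tall, to be gripped. Key: rib 7 mm wide, 22 to 40 mm above the bottom, out to 19 mm from the axis; a scribed line on the head's top points to it. Origin: bottom centre; z up, x towards the key.
- arbor_shoulder (a point): Point on the arbor's axis at the shoulder (underside of the head), 40 mm above the bottom of the shank; axes as the arbor's.
- arbor_grip (a point): Middle of the arbor's head, on the axis, 62.5 mm above the bottom of the shank; axes as the arbor's.
- polisher: Bench polisher: grey motor housing of 124 mm diameter, 84 mm tall, on a 150 mm square foot, fixed to the bench. An upright steel hub of 54 mm diameter rises 51 mm from its top. Origin at the centre of its underside, on the hub's axis.
- hub_mouth (a point): Centre of the hub's mouth, on its flat rim, 135 mm above the bench; z up, x towards the slot. Bore 20.4 mm; slot 10 mm wide, open at the top, out to 21 mm from the axis, down the whole hub. A brake keeps the hub from turning. Off the slot, the key lands on the rim with the shoulder 18 mm above it; within about 0.1 rad it goes in until the shoulder meets the rim, key top flush.
- ejector (a joint): Spring plunger in the bore, its face 26 mm below the rim at rest; value in m, 0 at rest, growing as the shank pushes it down. It pushes back with 4 N at first and about 8 N at 14 mm, where the shoulder meets the rim, so an arbor let go is pushed up again.
- plain_arbor: A second arbor of the same size but without key or scribed line, in the other hole of the wooden block; to be left there. Origin: centre of the bottom, z up.
- bench_block: Bystander: square steel bench block 65 x 65 x 20 mm; origin at the centre of its underside.
- ring: Bystander: small brass finger ring, 21 mm in diameter, 6 mm high, lying flat; origin at the centre of its underside.
- jar: Bystander: glass jar with steel cap, 60 mm in diameter, 75 mm tall, standing; origin at the centre of its underside.
- hammer: Bystander: small hammer lying along its own x.
- file: Bystander: flat file with wooden handle, 230 mm long, lying along its own x.
- tweezers: Bystander: steel tweezers 120 mm long, lying along their own x.
There are look-alikes about, which are no part of the job. Leave any pink look-alike of the arbor alone. What is shaped like the polisher but green is not meant.

How it is judged:
On the way, in this order (a step that is already met when the one before it is completed fails the run):
1. the speed dial is at its off stop (value of joint dial below 0.08 rad), for 0.2 s.
2. the keyed arbor's shank is in the hub's bore (horizontal distance between arbor and hub_mouth below 0.006 m and z of arbor in the frame of hub_mouth below -0.01 m), for 0.1 s.
At the end, for the whole second after the job is handed in: For the last second: dial within 0.08 rad of off; keyed arbor in the hub, key in slot (0.25 rad, axis within 4 mm), shoulder within 3 mm of the rim, ejector down over 10 mm; arbor still (20 mm/s), fingers on its head (over 2 N, TCP within 35 mm of its middle) (value of joint dial below 0.08 rad and z of arbor_shoulder in the frame of hub_mouth below 0.003 m and horizontal distance between arbor_shoulder and hub_mouth below 0.004 m and angle between the x axis of arbor and the x axis of hub_mouth, either way round below 0.25 rad and value of joint ejector above 0.01 m and contact force between the fingers and arbor above 2 N and distance between the grasp point and arbor_grip below 0.035 m and linear speed of arbor below 0.02 m/s); the arm keeps its last pose, push and grip.
It fails at once if the keyless arbor or another bystander is moved more than 40 mm (distance of any of plain_arbor, bench_block, ring, jar, hammer, file, tweezers from where it was at the start of the episode above 0.04 m).
It also fails if it takes over 59 s, if anything falls off the work surface, if the arm or the gripper's body presses on something with over 40 N, if the wrist force passes 120 N, or if a joint passes its speed limit or range.

ROBOT

A 6-joint arm with a two-finger parallel gripper is mounted at the origin on the work surface. World frame = base frame: x ahead of the robot, y to its left, z up, the work surface at z = 0. Lengths are in m, angles in rad, forces in N, time in s.
With the tool pointing down it reaches from about 0.3 to 0.875 m from the base axis. Payload 6.4 kg.
Tool frame: the origin (TCP) lies between the finger pads, 19 mm behind the fingertips; this is the grasp point; z points along the fingers, y is the line along which they close (so a half turn about z gives the same grasp; the last joint's range is limited). The gripper opens to 85 mm and grips with 20 to 120 N. Pads are 22 mm wide; open, the fingers measure 114 mm over their backs; the gripper's body (76 mm by 85 mm) begins 54 mm behind the grasp point. The pads swing forward as they close: fully open they stand 13 mm farther back than shut.
Start: joints at [1.003, 0.181, 1.607, -0, 1.354, -0.206], TCP at [0.204, 0.538, 0.25] pointing down, gripper open.
Joint ranges: [-2.99, 2.99], [-0.89, 2.07], [0.3, 2.58], [-1.14, 4.28], [0, 2.63], [-3.12, 3.12]. Speed limits (rad/s): [2.57, 2.57, 3.01, 3.14, 3.14, 3.14].

INTERFACE

Orientations are given as a unit quaternion [w, x, y, z].
In Python, from bench import ctrl gives the robot as it stands.
- The arm moves only by the tool drive_tool, never from a script. Its argument "plan" is a list that holds one entry, the list of rows, each a list of 4 numbers: the shift along the tool's x, y, z scaled (see below), then the turn about the tool's z scaled (see below). In form: [[[x, y, z, roll], ...]]. A call has 1 to 12 rows; each row is the pose to reach, as a shift and turn from the pose commanded when the call began, along the tool's axes at that moment, turning the shorter way round; what a row does not reach only later rows make up. The controller multiplies each number of a shift by 400 mm and each number of a turn by 180 degrees. A row lasts 1/12 s, in which the tool goes at most 41.7 mm and 7.16 degrees, less where a joint would pass 70% of its speed; a pose out of reach is approached as far as the arm can. A call with a number of a shift or a turn outside -1 to 1 is refused whole. A call with a gripper value outside its range is refused whole. "jaw" is the closure, from 0 (fully open) to 1 (shut), set as the call begins (left out, the last holds). The fingers move at their own pace and stop on an object; the grip force is fixed at half the most. Time passes only in rows, so rows that repeat a pose let the fingers close. It gives the time, the measured TCP pose, the force, the opening and the grip force at its end, in the units of the state.
- ctrl.get_obs(): the state, without advancing time (a new reading comes with each control period).
- ctrl.camera(name): name is "side" or "top"; returns (picture, depth): 480x640x3 uint8, red, green, blue; 480x640 float32, m along the optical axis (not along the pixel's ray), 0 where there is no reading.
- ctrl.camera_info(name): a dict with "camera_matrix" (3x3 intrinsics, pixels), "D" ([k1, k2, p1, p2, k3] as OpenCV has them; the pictures are not rectified), "R" (3x3) and "t" (3): a world point X has camera coordinates R X + t. Camera axes: x right, y down, z forward; pixel columns grow to the right and rows downward; lengths in m; the calibration is good to about 2 mm. A picture is of the moment at which its call begins. camera_info takes no time and is no camera call.
- ctrl.hand_in(): hands the job in; it is judged then, once.
The state is a dict: "time_s": time; "q": joint angles; "dq": joint speeds; "joint_efforts": joint torques, N m; "eef_pos": TCP position; "eef_rot": TCP orientation; "wrist_force": force on the tool from outside, world axes, zero at the start; "torque": the same for the moment, N m; "opening": opening from 0.0 (shut) to 1.0 (fully open); "grasp_force": force on a finger pad.
Only numpy, scipy, OpenCV 4.12 (cv2) and the standard library are available. Lean on these libraries where they do the work, as an engineer would, in place of code of your own. Each camera call takes 0.05 s, during which the arm holds its last target. There are 200 camera calls.

## Working session

There is one attempt and no reset: what is moved stays moved. The work goes in short steps, Python scripts to look and compute and a tool call to move; the robot and the scene stay as the last step left them, time stands still between calls to the robot, and variables do not carry over. Pictures are saved under pics/ and viewed, at most 10 in all, crops included, and the job is handed in when it is done.

Besides the shell and the picture viewer there is one more tool, called as name(argument=value, ...), one argument or row to a line, values as JSON. drive_tool: Moves the arm, as the interface text tells. Its arguments: {"type":"object","properties":{"plan":{"type":"array"},"jaw":{"type":"number"}},"required":["plan"]}

```bash
mkdir -p pics; cat > h.py <<'E'
import numpy as np, cv2
from bench import ctrl
def ray(cam,uv):
    i=ctrl.camera_info(cam);K=np.array(i["camera_matrix"],float);D=np.array(i["D"],float);R=np.array(i["R"]);t=np.array(i["t"])
    n=cv2.undistortPoints(np.array(uv,float).reshape(-1,1,2),K,D).reshape(-1,2)
    d=np.c_[n,np.ones(len(n))]@R
    return -R.T@t,d
def onplane(cam,uv,z):
    c,d=ray(cam,uv); return c+d*((z-c[2])/d[:,2])[:,None]
def proj(cam,X):
    i=ctrl.camera_info(cam);return cv2.projectPoints(np.array(X,float).reshape(-1,1,3),cv2.Rodrigues(np.array(i["R"]))[0],np.array(i["t"],float),np.array(i["camera_matrix"],float),np.array(i["D"],float))[0].reshape(-1,2)
def snap(cam,name):
    p,d=ctrl.camera(cam);cv2.imwrite(f"pics/{name}.png",p[:,:,::-1]);np.savez(f"pics/{name}.npz",p=p,d=d);return p,d
E
python3 - <<'E'
from h import *
for c in("top","side"):
    snap(c,c+"0");c0,_=ray(c,[[320,240]]);print(c,c0,ctrl.camera_info(c)["camera_matrix"],ctrl.camera_info(c)["R"])
o=ctrl.get_obs();print(o)
E
```

```text
top [0.35880367 0.01858914 1.41684835] [[511.82115389   0.         316.73011029]
 [  0.         511.82115389 240.25105669]
 [  0.           0.           1.        ]] [[ 0.02873722 -0.99945362  0.01632897]
 [-0.99352929 -0.03035497 -0.10944459]
 [ 0.10988046 -0.01307818 -0.99385877]]
side [ 0.44247709 -0.59686438  0.81131821] [[439.38249913   0.         316.95141654]
 [  0.         439.38249913 237.61629502]
 [  0.           0.           1.        ]] [[ 0.99225091 -0.12271882 -0.01944786]
 [-0.10660641 -0.76045752 -0.64057742]
 [ 0.06382164  0.6376868  -0.76764728]]
{'time_s': 0.1, 'q': array([ 1.00269260e+00,  1.81511027e-01,  1.60790885e+00,  1.25290518e-05,
        1.35382086e+00, -2.06314682e-01]), 'dq': array([ 0.00049806, -0.00217297, -0.00142256, -0.00017302, -0.0005766 ,
       -0.00045958]), 'joint_efforts': array([ 4.98045047e-04, -4.45883524e+01, -3.52235305e+01, -2.91102651e-04,
        4.23136895e-03,  3.04024445e-05]), 'eef_pos': array([0.20324655, 0.53737215, 0.24914892]), 'eef_rot': array([-3.16826664e-04,  1.79910841e-01,  9.83682576e-01, -7.60725647e-04]), 'wrist_force': array([ 0.36115295,  0.10203527, -1.00833244]), 'torque': array([-0.0009445 ,  0.0158073 , -0.01930401]), 'grasp_force': 0.0, 'opening': 0.9983407526542266}
```

View pics/top0.png

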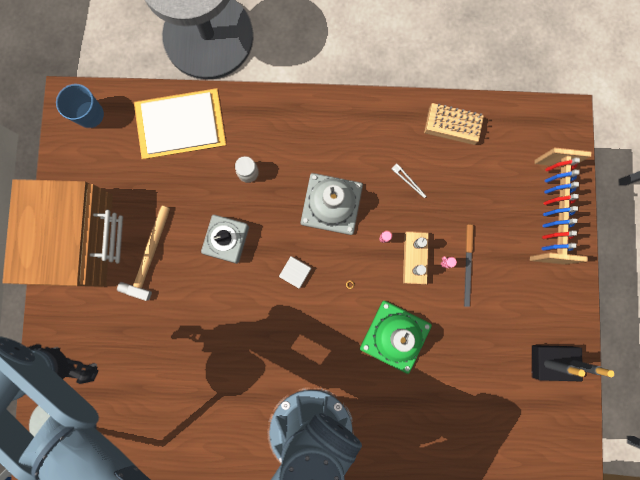

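View pics/side0.png

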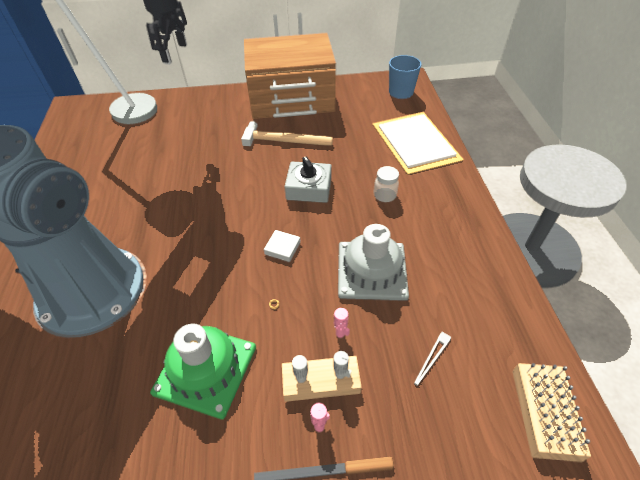

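The top view shows the dial at (224,237), hub at (333,196), arbors at (421,242) and (420,270), with pink look-alikes at (386,237) and (450,262). In the side view the arbors are at (300,368) and (341,362), and the right one seems to show a key. Next I'll enlarge these areas.

```bash
python3 - <<'E'
from h import *
T=np.load("pics/top0.npz")["p"];S=np.load("pics/side0.npz")["p"]
def crop(I,u,v,r=28):return cv2.resize(I[v-r:v+r,u-r:u+r],(390,290) if 0 else (290,290),interpolation=cv2.INTER_CUBIC)
a=np.hstack([crop(T,224,238),crop(T,333,196)]);b=np.hstack([crop(T,420,256),crop(S,322,365,35)])
cv2.imwrite("pics/crops.png",np.vstack([a,b])[:,:,::-1])
E
```

```text
(no output)
```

View pics/crops.png

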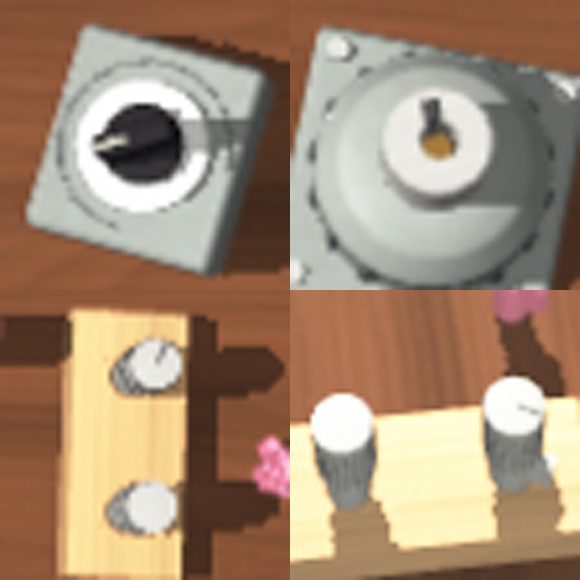

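The keyed arbor is the upper one in the top view (scribed line). The hub slot points to about +x, slightly +y. Next I measure everything from depth and colour.

```bash
cat >> h.py <<'E'
def cloud(cam,p,d):
    v,u=np.mgrid[:480,:640];uv=np.c_[u.ravel(),v.ravel()]
    c,r=ray(cam,uv);return c+r*d.ravel()[:,None]
def near(P,xy,r,z0,z1):
    m=(np.hypot(*(P[:,:2]-xy).T)<r)&(P[:,2]>z0)&(P[:,2]<z1);return m
E
python3 - <<'E'
from h import *
for cam in("top","side"):
    f=np.load(f"pics/{cam}0.npz");P=cloud(cam,f["p"],f["d"])
    c=dict(dial=(onplane("top",[[222,237]],.094)[0,:2],.035,.072,.11),box=(onplane("top",[[222,237]],.05)[0,:2],.08,.04,.058),hub=(onplane("top",[[333,196]],.135)[0,:2],.032,.125,.15),
      a1=(onplane("top",[[421,242]],.095)[0,:2],.018,.08,.12),a2=(onplane("top",[[420,270]],.095)[0,:2],.018,.08,.12),block=(onplane("top",[[417,258]],.03)[0,:2],.09,.022,.038))
    for k,(xy,r,z0,z1) in c.items():
        Q=P[near(P,xy,r,z0,z1)]
        if len(Q)<5: print(cam,k,"none",xy);continue
        (cx,cy),(w,h),an=cv2.minAreaRect((Q[:,:2]*1000).astype(np.float32))
        e=np.linalg.eigh(np.cov(Q[:,:2].T));a=np.degrees(np.arctan2(e[1][1,1],e[1][0,1]))
        mc=cv2.minEnclosingCircle((Q[:,:2]*1000).astype(np.float32))
        print(cam,k,len(Q),"med",np.median(Q,0).round(4),"rect",np.round([cx,cy,w,h,an],1),"pca",round(a,1),np.sqrt(e[0]).round(4),"circ",np.round([*mc[0],mc[1]],1))
T=np.load("pics/top0.npz")["p"]; 
print(T[232:243,212:236].mean(2).astype(int))
print(T[185:206,322:346].mean(2).astype(int))
print(T[234:250,412:430].mean(2).astype(int))
E
```

```text
top dial 103 med [0.5066 0.2505 0.0932] rect [508.5 251.1  15.7  41.1  17. ] pca 108.3 [0.0044 0.0123] circ [508.3 251.   20.7]
top box 1219 med [0.504  0.2474 0.0502] rect [508.1 251.3 101.5 110.4  76.6] pca 166.9 [0.0313 0.0345] circ [507.2 251.2  71.8]
top hub 300 med [ 0.6159 -0.0384  0.1346] rect [617.9 -36.5  53.7  51.4   0.7] pca 145.4 [0.0144 0.0149] circ [618.3 -36.5  27.6]
top a1 89 med [ 0.5084 -0.2715  0.0933] rect [ 507.7 -272.2   23.9   25.1    2. ] pca 117.8 [0.0066 0.0071] circ [ 508.7 -271.8   13.7]
top a2 88 med [ 0.436  -0.2701  0.0935] rect [ 437.3 -270.3   24.2   25.     3. ] pca 113.6 [0.0067 0.0069] circ [ 436.6 -271.    13.4]
top block 909 med [ 0.4721 -0.2664  0.0298] rect [ 472.3 -294.8  107.3  140.1   88.8] pca 179.4 [0.0198 0.0408] circ [ 473.2 -274.9   76. ]
side dial 124 med [0.5068 0.2423 0.09  ] rect [507.4 248.7  13.2  43.6  19. ] pca 112.5 [0.0041 0.013 ] circ [507.8 248.9  22.2]
side box 994 med [0.5068 0.2292 0.0496] rect [507.5 248.5 102.5 110.3  76.2] pca 171.7 [0.0294 0.0342] circ [507.3 248.1  70.6]
side hub 458 med [ 0.6175 -0.0432  0.134 ] re
[... 4236 characters left out ...]
225 228 183 121  72  52]
 [199 209 166 138 129 206 231 231 231 230 161 210 227 227 226 127  69  52]
 [215 192 123 152 168 212 232 232 232 232 206 227 228 226 226 127  58  52]
 [215 149 147 110 165 189 231 234 233 232 231 229 227 226 216 125  56  52]
 [215 119 165 122 157 162 228 234 233 231 230 229 228 225 158 118  57  51]
 [215 134 158 147 120 158 165 221 231 231 231 231 217 194 107 115  55  50]
 [215 182 137 154 122 141  99 148 206 217 216 216 136 100 113 116  54  48]
 [215 210 152 146 143 102 126  94 107  92  93  98 110 113 113 116  53  46]
 [215 210 198 176 158 153 150 146 167 127 141 147 145 149 148 152  59  48]
 [215 210 207 209 208 209 205 206 203 192 197 202 200 203 203 199  68  48]]
```

```bash
python3 - <<'E'
from h import *
C=dict(top=((.6180,-.0365),(.5082,-.2720)),side=((.6185,-.0398),(.5098,-.2746)))
for cam in C:
    g=np.load(f"pics/{cam}0.npz")["p"].mean(2)
    v,u=np.mgrid[:480:.25,:640:.25] if 0 else np.mgrid[:480,:640]
    uv=np.c_[u.ravel(),v.ravel()]
    X=onplane(cam,uv,.135)[:,:2]-C[cam][0];r=np.hypot(*X.T);w=(200-g.ravel()).clip(0)*((r>.0125)&(r<.0215))
    s=(X*w[:,None]).sum(0);print(cam,"slot",np.degrees(np.arctan2(s[1],s[0])),w.sum())
    X=onplane(cam,uv,.0945)[:,:2]-C[cam][1];r=np.hypot(*X.T);w=(222-g.ravel()).clip(0)*(r<.0095)
    s=(X*w[:,None]).sum(0);m=s/w.sum();cv=((X-m)*w[:,None]).T@(X-m)/w.sum();e=np.linalg.eigh(cv);print("line mean",m,np.degrees(np.arctan2(s[1],s[0])),"pca",np.degrees(np.arctan2(*e[1][::-1,1])),np.sqrt(e[0]))
o=ctrl.get_obs();from scipy.spatial.transform import Rotation as R
q=o["eef_rot"];print(R.from_quat([q[1],q[2],q[3],q[0]]).as_matrix().round(3))
E
```

```text
top slot 11.06865467725636 1350.6666666666667
line mean [ 0.00436947 -0.00279659] -32.62045491711334 pca 149.02439441577843 [0.00096165 0.00192315]
side slot 17.606962832890243 705.0
line mean [ 0.00582871 -0.00271176] -24.949836337958736 pca 153.8308828302659 [0.00032214 0.00260595]
[[-0.935  0.354 -0.001]
 [ 0.354  0.935 -0.001]
 [ 0.    -0.002 -1.   ]]
```

```bash
cat >> h.py <<'E'
from scipy.spatial.transform import Rotation as Ro
def to(x,y,z,yawy=None):
    o=ctrl.get_obs();q=o["eef_rot"];M=Ro.from_quat([q[1],q[2],q[3],q[0]]).as_matrix()
    d=M.T@(np.array([x,y,z])-o["eef_pos"])/.4;a=np.degrees(np.arctan2(M[1,1],M[0,1]))
    t=0 if yawy is None else -((yawy-a+180)%360-180)/180
    print("t",o["time_s"],"pos",o["eef_pos"].round(4),"y-yaw",a.round(2),"MOVE",d.round(4),round(t,4),"q6",o["q"][5].round(2),"F",o["wrist_force"].round(1),"M",o["torque"].round(2))
E
python3 -c "
from h import *
to(.508,.25,.16,18.5)"
```

```text
t 0.1 pos [0.2032 0.5374 0.2491] y-yaw 69.27 MOVE [-0.9669 -0.4019  0.2232] 0.2821 q6 -0.21 F [ 0.4  0.1 -1. ] M [-0.    0.02 -0.02]
```

drive_tool(
  plan=[
    [[-0.967,-0.402,0.223,0.282],[-0.967,-0.402,0.223,0.282],[-0.967,-0.402,0.223,0.282],[-0.967,-0.402,0.223,0.282],[-0.967,-0.402,0.223,0.282],[-0.967,-0.402,0.223,0.282],[-0.967,-0.402,0.223,0.282],[-0.967,-0.402,0.223,0.282],[-0.967,-0.402,0.223,0.282],[-0.967,-0.402,0.223,0.282],[-0.967,-0.402,0.223,0.282],[-0.967,-0.402,0.223,0.282]],
  ],
)

```text
time_s: 1.1
eef_pos: [0.5098, 0.2477, 0.1595]
eef_rot: [-0.0, 0.586, 0.81, -0.001]
wrist_force: [-0.5, -0.5, 0.0]
opening: 0.997
grasp_force: 0.0
```

```bash
python3 -c "
from h import *
to(.508,.25,.086,18.5)"
```

```text
t 1.1 pos [0.5098 0.2477 0.1595] y-yaw 18.25 MOVE [ 0.0069 -0.0023  0.1837] -0.0014 q6 -0.08 F [-0.5 -0.5  0. ] M [-0.    0.05  0.02]
```

drive_tool(
  plan=[
    [[0.005,-0.002,0.184,0],[0.005,-0.002,0.184,0],[0.005,-0.002,0.184,0]],
  ],
)

```text
time_s: 1.35
eef_pos: [0.501, 0.2517, 0.0809]
eef_rot: [-0.004, 0.584, 0.812, -0.005]
wrist_force: [-1.4, -0.1, -1.0]
opening: 1.001
grasp_force: 0.0
```

drive_tool(
  plan=[
    [[0,0,0,0],[0,0,0,0],[0,0,0,0],[0,0,0,0],[0,0,0,0],[0,0,0,0]],
  ],
  jaw=1,
)

```text
time_s: 1.85
eef_pos: [0.5086, 0.2527, 0.0889]
eef_rot: [0.001, 0.584, 0.812, 0.002]
wrist_force: [4.0, 3.6, 4.7]
opening: 0.154
grasp_force: 59.1
```

```bash
python3 -c "
from h import *
to(.508,.25,.086,18.5)"
```

```text
t 1.85 pos [0.5086 0.2527 0.0889] y-yaw 18.51 MOVE [-0.0059 -0.0036  0.0073] 0.0001 q6 -0.07 F [4.  3.6 4.7] M [0.35 0.1  0.  ]
```

drive_tool(
  plan=[
    [[0,0,0,-0.24],[0,0,0,-0.24],[0,0,0,-0.24],[0,0,0,-0.24],[0,0,0,-0.24],[0,0,0,-0.24],[0,0,0,-0.24],[0,0,0,-0.24]],
  ],
)

```text
time_s: 2.52
eef_pos: [0.5067, 0.2511, 0.0888]
eef_rot: [-0.0, 0.244, 0.97, -0.001]
wrist_force: [-7.0, -6.9, 12.5]
opening: 0.151
grasp_force: 62.6
```

```bash
python3 -c "
from h import *
to(.508,.25,.086,18.5)"
```

```text
t 2.5167 pos [0.5067 0.2511 0.0888] y-yaw 61.78 MOVE [-0.0042 -0.0009  0.0071] 0.2404 q6 -0.83 F [-7.  -6.9 12.5] M [-1.16  1.15 -0.02]
```

drive_tool(
  plan=[
    [[0,0,0,-0.08],[0,0,0,-0.08],[0,0,0,-0.08],[0,0,0,-0.08]],
  ],
)

```text
time_s: 2.85
eef_pos: [0.5064, 0.2503, 0.0888]
eef_rot: [-0.001, 0.121, 0.993, -0.002]
wrist_force: [-8.2, -9.6, 15.1]
opening: 0.148
grasp_force: 62.9
```

```bash
python3 -c "
from h import *
to(.508,.25,.086,18.5)"
```

```text
t 2.85 pos [0.5064 0.2503 0.0888] y-yaw 76.13 MOVE [-0.004   0.0001  0.0071] 0.3202 q6 -1.08 F [-8.2 -9.6 15.1] M [-1.71  1.4  -0.14]
```

drive_tool(
  plan=[
    [[0,0,0,-0.05],[0,0,0,-0.05],[0,0,0,-0.05]],
  ],
)

```text
time_s: 3.1
eef_pos: [0.5069, 0.2503, 0.089]
eef_rot: [-0.001, 0.045, 0.999, -0.001]
wrist_force: [-8.6, -11.0, 14.1]
opening: 0.154
grasp_force: 128.0
```

```bash
python3 -c "
from h import *
to(.508,.25,.086,18.5)"
```

```text
t 3.1 pos [0.5069 0.2503 0.089 ] y-yaw 84.81 MOVE [-0.0027 -0.0004  0.0074] 0.3684 q6 -1.23 F [ -8.6 -11.   14.1] M [-1.76  1.09 -3.15]
```

drive_tool(
  plan=[
    [[0,0,0,0.0],[0,0,0,0],[0,0,0,0],[0,0,0,0],[0,0,-0.1,0],[0,0,-0.2,0],[0,0,-0.3,0],[0,0,-0.3,0]],
  ],
  jaw=0,
)

```text
time_s: 3.77
eef_pos: [0.5116, 0.2538, 0.2163]
eef_rot: [0.007, 0.042, 0.999, 0.002]
wrist_force: [1.4, 1.0, 1.1]
opening: 1.002
grasp_force: 0.0
```

```bash
python3 -c "
from h import *
to(.5085,-.2733,.20,150)
to(.5085,-.2733,.20,60)
to(.5085,-.2733,.20,90)
"
```

```text
t 3.7667 pos [0.5116 0.2538 0.2163] y-yaw 85.16 MOVE [-0.103  -1.3139  0.0358] -0.3602 q6 -1.23 F [1.4 1.  1.1] M [ 0.01 -0.02 -0.02]
t 3.7667 pos [0.5116 0.2538 0.2163] y-yaw 85.16 MOVE [-0.103  -1.3139  0.0358] 0.1398 q6 -1.23 F [1.4 1.  1.1] M [ 0.01 -0.02 -0.02]
t 3.7667 pos [0.5116 0.2538 0.2163] y-yaw 85.16 MOVE [-0.103  -1.3139  0.0358] -0.0269 q6 -1.23 F [1.4 1.  1.1] M [ 0.01 -0.02 -0.02]
```

drive_tool(
  plan=[
    [[-0.07,-0.95,0,-0.027],[-0.07,-0.95,0,-0.027],[-0.07,-0.95,0,-0.027],[-0.07,-0.95,0,-0.027],[-0.07,-0.95,0,-0.027],[-0.07,-0.95,0,-0.027],[-0.07,-0.95,0,-0.027],[-0.07,-0.95,0,-0.027],[-0.07,-0.95,0,-0.027],[-0.07,-0.95,0,-0.027],[-0.07,-0.95,0,-0.027]],
  ],
)

```text
time_s: 4.68
eef_pos: [0.5025, -0.1314, 0.2071]
eef_rot: [0.0, 0.002, 1.0, -0.0]
wrist_force: [0.1, -0.2, -0.5]
opening: 0.998
grasp_force: 0.0
```

```bash
python3 -c "
from h import *
p,d=snap('side','side1');P=cloud('side',p,d)
Q=P[near(P,(.5075,.249),.035,.078,.11)];(cx,cy),(w,h),an=cv2.minAreaRect((Q[:,:2]*1000).astype(np.float32));print(cx,cy,w,h,an)
p,d=snap('top','top1');P=cloud('top',p,d)
Q=P[near(P,(.508,.251),.035,.078,.11)];(cx,cy),(w,h),an=cv2.minAreaRect((Q[:,:2]*1000).astype(np.float32));print(cx,cy,w,h,an)
to(.5085,-.2733,.15,90)
"
```

```text
0.0 0.0 0.0 0.0 0.0
507.8063659667969 251.57896423339844 16.032474517822266 41.742462158203125 77.81395721435547
t 4.7833 pos [ 0.5024 -0.1283  0.2069] y-yaw 89.94 MOVE [-0.0158 -0.3626  0.1418] -0.0003 q6 -2.05 F [ 0.1 -0.3 -0. ] M [-0.02  0.02  0.01]
```

drive_tool(
  plan=[
    [[-0.0155,-0.363,0.142,0],[-0.0155,-0.363,0.142,0],[-0.0155,-0.363,0.142,0],[-0.0155,-0.363,0.142,0],[-0.0155,-0.363,0.142,0],[-0.0155,-0.363,0.142,0],[-0.0155,-0.363,0.142,0]],
  ],
)

```text
time_s: 5.37
eef_pos: [0.509, -0.2719, 0.1502]
eef_rot: [-0.0, -0.001, 1.0, 0.001]
wrist_force: [-0.6, -0.0, -0.6]
opening: 1.003
grasp_force: 0.0
```

```bash
python3 -c "
from h import *
p,d=snap('side','side2');to(.5085,-.2733,.079,90)
"
```

```text
t 5.4167 pos [ 0.5092 -0.2719  0.1507] y-yaw 90.11 MOVE [ 0.0018 -0.0036  0.1793] 0.0006 q6 -2.27 F [ 0.7 -0.1  0.1] M [-0.03 -0.02  0.  ]
```

View pics/side2.png

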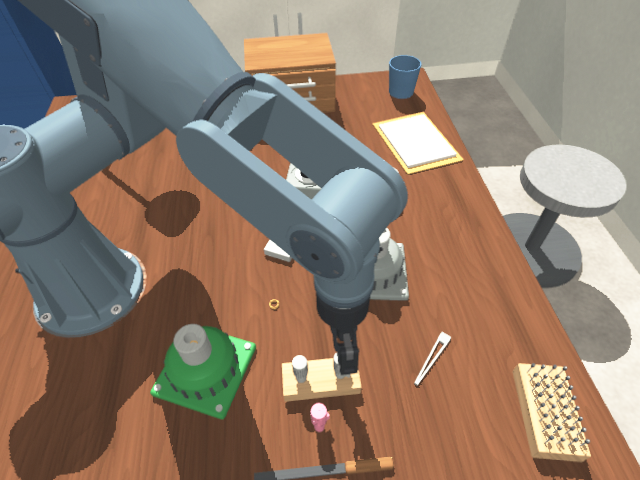

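The gripper is straight above the keyed arbor at (345,358), clear of the plain arbor at (300,367) and the pink one at (319,417). I'll descend and close.

drive_tool(
  plan=[
    [[0.001,-0.003,0.06,0],[0.001,-0.003,0.12,0],[0.001,-0.003,0.175,0],[0.001,-0.003,0.175,0],[0.001,-0.003,0.175,0]],
  ],
)

```text
time_s: 5.83
eef_pos: [0.5081, -0.2732, 0.0802]
eef_rot: [-0.001, -0.001, 1.0, 0.001]
wrist_force: [0.5, -0.0, -0.4]
opening: 1.001
grasp_force: 0.0
```

drive_tool(
  plan=[
    [[0,0,0,0],[0,0,0,0],[0,0,0,0],[0,0,0,0],[0,0,0,0],[0,0,0,0]],
  ],
  jaw=1,
)

```text
time_s: 6.33
eef_pos: [0.5087, -0.2756, 0.0815]
eef_rot: [0.001, 0.0, 1.0, -0.0]
wrist_force: [-0.9, 0.7, 6.3]
opening: 0.286
grasp_force: 58.6
```

```bash
python3 -c "
from h import *
to(.5085,-.2733,.079,90)
"
```

```text
t 6.3333 pos [ 0.5087 -0.2756  0.0815] y-yaw 89.96 MOVE [0.0005 0.0058 0.0061] -0.0002 q6 -2.27 F [-0.9  0.7  6.3] M [0.26 0.11 0.  ]
```

drive_tool(
  plan=[
    [[0,0,-0.05,0],[0,0,-0.1,0],[0,0,-0.2,0],[0,0,-0.3,0],[0,0,-0.375,0],[0,0,-0.375,0],[0,0,-0.375,0]],
  ],
)

```text
time_s: 6.92
eef_pos: [0.5089, -0.276, 0.2323]
eef_rot: [0.002, 0.0, 1.0, -0.001]
wrist_force: [0.2, -0.2, -4.0]
opening: 0.285
grasp_force: 60.1
```

```bash
python3 -c "
from h import *
to(.618,-.0405,.2315,132)
"
```

```text
t 6.9167 pos [ 0.5089 -0.276   0.2323] y-yaw 89.96 MOVE [-0.2723  0.5889  0.0013] -0.2335 q6 -2.27 F [ 0.2 -0.2 -4. ] M [0.01 0.02 0.04]
```

drive_tool(
  plan=[
    [[-0.272,0.589,0,-0.233],[-0.272,0.589,0,-0.233],[-0.272,0.589,0,-0.233],[-0.272,0.589,0,-0.233],[-0.272,0.589,0,-0.233],[-0.272,0.589,0,-0.233],[-0.272,0.589,0,-0.233],[-0.272,0.589,0,-0.233],[-0.272,0.589,0,-0.233],[-0.272,0.589,0,-0.233]],
  ],
)

```text
time_s: 7.75
eef_pos: [0.616, -0.0407, 0.2286]
eef_rot: [-0.001, -0.357, 0.934, 0.001]
wrist_force: [0.7, -0.0, -3.5]
opening: 0.284
grasp_force: 60.1
```

```bash
python3 -c "
from h import *
p,d=snap('side','side3')
to(.618,-.0405,.2315,132)
u=proj('side',[[.618,-.0405,.17]])[0].astype(int);print(u)
c=p[u[1]-60:u[1]+60,u[0]-70:u[0]+70]
cv2.imwrite('pics/c3.png',cv2.resize(c,(700,600),interpolation=cv2.INTER_CUBIC)[:,:,::-1])
"
```

```text
t 7.8 pos [ 0.6162 -0.0411  0.2291] y-yaw 131.78 MOVE [-0.0044 -0.0019 -0.0059] -0.0012 q6 -2.56 F [-0.4  0.3 -2.9] M [-0.02 -0.03 -0.06]
[377 221]
```

View pics/c3.png

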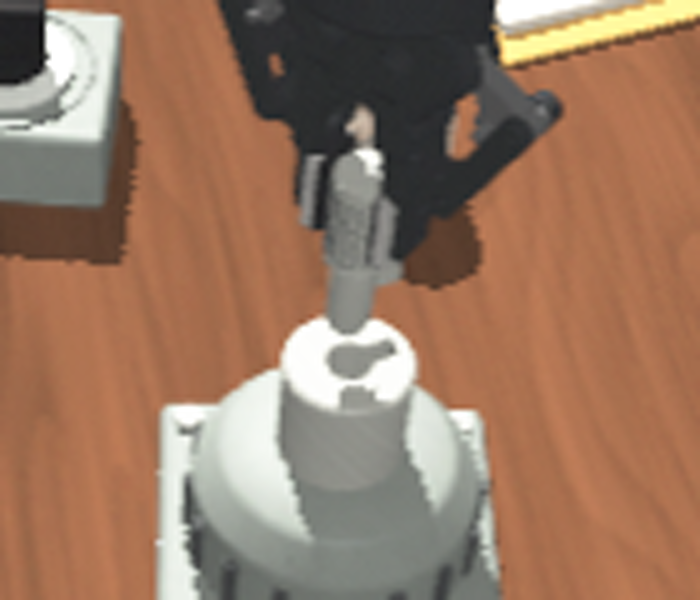

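The arbor hangs upright above the hub. Its key is at (388,270) in the crop, to the right, matching the slot at (385,350). A quick numeric check of shank versus bore before lowering.

```bash
python3 - <<'E'
from h import *
f=np.load("pics/side3.npz");P=cloud("side",f["p"],f["d"])
for z0 in(.16,.165,.17,.175,.19):
    Q=P[near(P,(.617,-.043),.02,z0,z0+.006)]
    x,y=Q[:,0],Q[:,1];A=np.c_[2*x,2*y,np.ones(len(x))];s=np.linalg.lstsq(A,x*x+y*y,rcond=None)[0]
    print(z0,len(Q),"x",x.min().round(4),x.max().round(4),"y",y.min().round(4),y.max().round(4),"circ",s[:2].round(4),np.sqrt(s[2]+s[0]**2+s[1]**2).round(4))
o=ctrl.get_obs();q=o["eef_rot"];print(Ro.from_quat([q[1],q[2],q[3],q[0]]).as_matrix().round(4))
E
```

```text
0.16 12 x 0.6072 0.618 y -0.0475 -0.041 circ [ 0.6139 -0.0409] 0.0063
0.165 22 x 0.607 0.6225 y -0.0475 -0.0409 circ [ 0.6152 -0.0394] 0.0077
0.17 18 x 0.6065 0.6218 y -0.0472 -0.039 circ [ 0.615  -0.0392] 0.0079
0.175 23 x 0.6068 0.6343 y -0.0485 -0.0363 circ [ 0.6193 -0.0354] 0.0128
0.19 9 x 0.6066 0.6332 y -0.0474 -0.0381 circ [ 0.619  -0.0324] 0.0149
[[-0.7457 -0.6663 -0.0022]
 [-0.6663  0.7457  0.    ]
 [ 0.0016  0.0015 -1.    ]]
```

```bash
python3 -c "
from h import *
to(.6185,-.0415,.213,132)
"
```

```text
t 7.8 pos [ 0.6162 -0.0411  0.2291] y-yaw 131.78 MOVE [-0.0037 -0.0047  0.0403] -0.0012 q6 -2.56 F [-0.4  0.3 -2.9] M [-0.02 -0.03 -0.06]
```

drive_tool(
  plan=[
    [[-0.004,-0.0045,0.02,0],[-0.004,-0.0045,0.04,0],[-0.004,-0.0045,0.04,0],[-0.004,-0.0045,0.04,0]],
  ],
)

```text
time_s: 8.13
eef_pos: [0.6187, -0.0405, 0.2131]
eef_rot: [-0.001, -0.357, 0.934, 0.001]
wrist_force: [-0.0, -0.2, -2.5]
opening: 0.287
grasp_force: 60.1
```

drive_tool(
  plan=[
    [[0,0,0.01,0],[0,0,0.02,0],[0,0,0.03,0],[0,0,0.03,0]],
  ],
)

```text
time_s: 8.47
eef_pos: [0.6189, -0.0398, 0.2012]
eef_rot: [-0.001, -0.358, 0.934, 0.0]
wrist_force: [-0.6, 0.7, -1.9]
opening: 0.286
grasp_force: 60.1
```

```bash
python3 -c "
from h import *
to(.6185,-.0415,.19,132)
"
```

```text
t 8.4667 pos [ 0.6189 -0.0398  0.2012] y-yaw 131.91 MOVE [ 0.0036 -0.0024  0.028 ] -0.0005 q6 -2.56 F [-0.6  0.7 -1.9] M [-0.05  0.03  0.08]
```

drive_tool(
  plan=[
    [[0,0,0.012,0],[0,0,0.024,0],[0,0,0.034,0],[0,0,0.034,0],[0,0,0.034,0]],
  ],
)

```text
time_s: 8.88
eef_pos: [0.6193, -0.0399, 0.1883]
eef_rot: [-0.0, -0.358, 0.934, 0.0]
wrist_force: [0.5, 0.1, -2.4]
opening: 0.286
grasp_force: 60.1
```

drive_tool(
  plan=[
    [[0,0,0.008,0],[0,0,0.016,0],[0,0,0.016,0],[0,0,0.016,0]],
  ],
)

```text
time_s: 9.22
eef_pos: [0.6193, -0.04, 0.1821]
eef_rot: [-0.0, -0.358, 0.934, 0.0]
wrist_force: [0.5, -0.8, -2.9]
opening: 0.29
grasp_force: 60.1
```

```bash
python3 -c "
from h import *
to(.6185,-.0415,.167,132)
"
```

```text
t 9.2167 pos [ 0.6193 -0.04    0.1821] y-yaw 131.91 MOVE [ 0.0041 -0.0015  0.0377] -0.0005 q6 -2.56 F [ 0.5 -0.8 -2.9] M [0.03 0.01 0.  ]
```

drive_tool(
  plan=[
    [[0,0,0.008,0],[0,0,0.016,0],[0,0,0.016,0],[0,0,0.016,0]],
  ],
)

```text
time_s: 9.55
eef_pos: [0.62, -0.0401, 0.1766]
eef_rot: [0.001, -0.358, 0.934, -0.0]
wrist_force: [-0.1, -0.4, 2.4]
opening: 0.29
grasp_force: 60.7
```

```bash
python3 -c "
from h import *
to(.6185,-.0415,.167,132)
"
```

```text
t 9.55 pos [ 0.62   -0.0401  0.1766] y-yaw 131.91 MOVE [ 0.005  -0.0001  0.024 ] -0.0005 q6 -2.56 F [-0.1 -0.4  2.4] M [ 0.05  0.05 -0.  ]
```

The force is only the ejector's 5 N, so the key has gone into the slot. Keep pushing.

drive_tool(
  plan=[
    [[0,0,0.008,0],[0,0,0.016,0],[0,0,0.022,0],[0,0,0.022,0],[0,0,0.022,0]],
  ],
)

```text
time_s: 9.97
eef_pos: [0.6199, -0.0401, 0.1675]
eef_rot: [0.0, -0.358, 0.934, -0.0]
wrist_force: [-0.3, -0.1, 4.1]
opening: 0.289
grasp_force: 61.0
```

drive_tool(
  plan=[
    [[0,0,0.005,0],[0,0,0.01,0],[0,0,0.01,0],[0,0,0.01,0]],
  ],
)

```text
time_s: 10.3
eef_pos: [0.6202, -0.0401, 0.1664]
eef_rot: [0.001, -0.358, 0.934, -0.001]
wrist_force: [-5.7, 1.5, 19.5]
opening: 0.287
grasp_force: 62.9
```

```bash
python3 -c "
from h import *
to(.6185,-.0415,.167,132)
"
```

```text
t 10.3 pos [ 0.6202 -0.0401  0.1664] y-yaw 131.92 MOVE [ 0.0055  0.0002 -0.0016] -0.0004 q6 -2.56 F [-5.7  1.5 19.5] M [ 0.27  1.15 -0.01]
```

drive_tool(
  plan=[
    [[0,0,0.003,0],[0,0,0.003,0],[0,0,0.003,0],[0,0,0.003,0],[0,0,0.003,0],[0,0,0.003,0]],
  ],
)

```text
time_s: 10.8
eef_pos: [0.6203, -0.0401, 0.1663]
eef_rot: [0.001, -0.358, 0.934, -0.001]
wrist_force: [-10.1, 2.2, 25.5]
opening: 0.288
grasp_force: 63.6
```

```bash
python3 -c "
from h import *
p,d=snap('side','side4')
to(.6185,-.0415,.167,132)
u=[377,221]
c=p[u[1]-100:u[1]+80,u[0]-120:u[0]+90]
cv2.imwrite('pics/c4.png',cv2.resize(c,(700,600),interpolation=cv2.INTER_CUBIC)[:,:,::-1])
"
```

```text
t 10.85 pos [ 0.6203 -0.0401  0.1663] y-yaw 131.93 MOVE [ 0.0057  0.0003 -0.0018] -0.0004 q6 -2.56 F [-8.6  1.8 25.5] M [0.43 1.74 0.02]
```

View pics/c4.png

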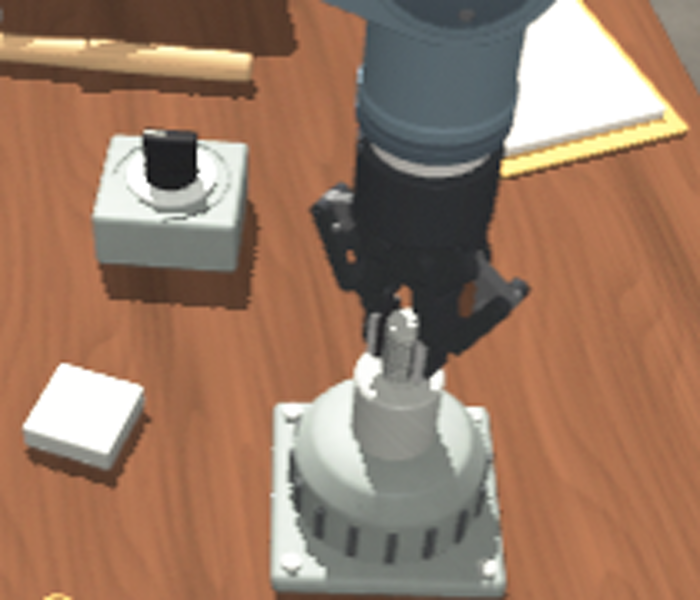

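The head sits right on the hub rim at (400,380), with the fingers holding it. The dial bar at (170,160) is parallel to the box edge, which is its off position.

```bash
python3 -c "
from bench import ctrl
print(ctrl.hand_in())"
```

```text
the job is handed in; nothing more can be done
None
```

The job is handed in: the dial is at its off stop, and the keyed arbor is seated in the hub with its key in the slot, gripped by the head and pressed home at about 25 N; the judge's result was not shown.

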